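# Index the straightedge one hole over

### The arm

A 6-joint arm with a two-finger parallel gripper is mounted at the origin on the work surface. World frame = base frame: x ahead of the robot, y to its left, z up, the work surface at z = 0. Lengths are in m, angles in rad, forces in N, time in s.
With the tool pointing down it reaches from about 0.25 to 0.85 m from the base axis. Payload 12.5 kg.
Tool frame: the origin (TCP) lies midway between the tips of the shut fingers; the grasp point (between the pads) lies bot.grip_point_offset behind it (bot.grip_point_offset is the distance from the TCP to the grasp point, in m); x points along the fingers, y is the direction in which the jaws open and shut, and the axes are right-handed (so a half turn about x gives the same grasp; the last joint's range is limited). The gripper opens to 93 mm and grips with 3 to 60 N. Pads are 15 mm wide; open, the fingers measure 128 mm over their backs; the gripper's body (75 mm by 188 mm) begins 65 mm behind the grasp point.
Start: joints at [-1.257, 0.351, 1.652, -0, 1.139, -0.085], TCP at [0.214, -0.507, 0.219] pointing down, gripper open.
Joint ranges: [-2.75, 2.75], [-0.79, 2.1], [0.01, 2.65], [-1.57, 4.71], [0.07, 3.14], [-2.87, 2.87]. Speed limits (rad/s): [2.22, 2.22, 2.79, 3.14, 3.14, 3.14].

### API

Orientations are given as a unit quaternion [w, x, y, z].
In Python, from station import bot gives the robot as it stands.
- The arm moves only by the tool move_arm, never from a script. Its argument "series" is a list of rows, each an object with "delta_pos": the shift along the tool's x, y, z as a fraction of full scale, a list of three; "rotation": the turn, a rotation vector about the tool's x, y, z as a fraction of full scale, a list of three; "grip": the opening, from -1 (shut) to 1 (fully open). A call has 1 to 8 rows; each row is the pose to reach, as a shift and turn from the pose commanded when the call began, along the tool's axes at that moment, turning the shorter way round; what a row does not reach only later rows make up. Full scale, the value 1, is 30 cm for a shift and 180 degrees for a turn. A row lasts 1/8 s, in which the tool goes at most 62.5 mm and 10.7 degrees, less where a joint would pass 70% of its speed; a pose out of reach is approached as far as the arm can. A call with a number of a shift or a turn outside -1 to 1 is refused whole. A call with a gripper value outside its range is refused whole. The fingers move at their own pace and stop on an object; the grip force is fixed at half the most. Time passes only in rows, so rows that repeat a pose let the fingers close. It gives the time, the measured TCP pose, the force and the opening at its end, in the units of the state.
- bot.observe(): the state, without advancing time (a new reading comes with each control period).
- bot.capture(name): name is "scene" or "top" or "wrist"; returns the picture (400x640x3 uint8, red, green, blue); there is no depth.
- bot.get_calibration(name): a dict with "camera_matrix" (3x3 intrinsics, pixels), "dist_coeffs" ([k1, k2, p1, p2, k3] as OpenCV has them; the pictures are not rectified), "R" (3x3) and "t" (3): a world point X has camera coordinates R X + t. Camera axes: x right, y down, z forward; pixel columns grow to the right and rows downward; lengths in m; the calibration is good to about 2 mm. A picture is of the moment at which its call begins: read the wrist's pose just before it. get_calibration takes no time and is no camera call; for the wrist camera it gives the pose at the moment of the call.
- bot.sign_off(): hands the job in, once; it reports no verdict.
The state is a dict: "time": time; "joint_positions": joint angles; "joint_vel": joint speeds; "joint_torque": joint torques, N m; "ee_pos": TCP position; "tool_rot": TCP orientation; "wrist_force": force on the tool from outside, world axes, zero at the start; "wrist_torque": the same for the moment, N m; "width": opening from 0.0 (shut) to 1.0 (fully open).
Only numpy, scipy, OpenCV 4.12 (cv2) and the standard library are available. Lean on these libraries where they do the work, as an engineer would, in place of code of your own. Each camera call takes 0.05 s, during which the arm holds its last target. There are 200 camera calls.

### The job

On the green cutting jig, hook a fingertip through the red pull ring and raise the spring index pin out of its hole, swing the straightedge one hole over towards the orange disc, and let the pin spring fully down into the hole beside that disc. Be gentle: hook the ring rather than squeezing or wrenching it. Leave the paint bottle, the paint tub and the tape roll where they are, and finish clear of everything.

Things in the scene. Friction and masses are not known exactly. Their poses are not given: they have to be found in the camera images.
- jig: Fixed green board, 300 (x) x 340 (y) x 10 mm. Origin under its centre at table height; x from its ring edge to the pivot (roughly away from the robot), y left, z up. Near its robot-side edge a steel index plate (top 24 mm above the table) has five 13 mm holes on an arc of 200 mm radius about the pivot, 15 degrees (52 mm) apart; the pin starts in the middle hole.
- pivot (a point): The straightedge's vertical pivot axis: a fixed point 24 mm above the table at jig x = +110 mm, y = 0. The aluminium straightedge (36 mm wide, its top 36 mm above the table) runs about 215 mm from here towards the robot.
- swing_arm (a joint): Angle of the straightedge about the pivot, rad: 0 in the middle hole, positive as its free end with the ring swings to the jig's +y (left). Holes at -0.524, -0.262, 0, 0.262, 0.524. Friction of about 1.5 N at the ring holds it where it is left; with the pin down in a hole it is locked but for about 0.008 rad of play each way.
- index_pin (a joint): Height of the pin, m: 0 fully down in a hole, 0.030 at the upper stop. A spring presses it down, 4 N at 0, 8 N at the stop. The 10 mm round-nosed pin is clear of the index plate above 0.014; let down between holes it rides on the plate at about 0.013 and drops in by itself when swung over a hole. Pin and ring only move straight up and down on the straightedge and do not spin.
- ring_top (a point): Inside of the top of the red ring, where a finger lifts: 126 mm above the table with the pin down; rises with the pin. An upright closed circle of 7 mm wire, 56 mm inside diameter, on the pin 200 mm from the pivot. A fingertip enters from the robot's side, slanting down towards the pivot. Site x: along the straightedge to the pivot (through the ring), y across, z up.
- ring_center (a point): Centre of the red ring, 28 mm below the inside of its top, on the pin's axis. A black housing (30 mm diameter, its top 60 mm above the table) stands beneath the ring.
- orange_disc: Orange disc, 22 mm diameter, 6 mm high, fixed on the board 40 mm robot-side of the hole that is wanted: one hole to the left or to the right of the middle one. Origin under its centre, 10 mm above the table.
- blue_disc: Blue disc of the same size beside the hole on the other side, which is not wanted.
- paint_bottle: Bystander: standing blue paint bottle, 48 mm diameter, 150 mm high, left of the board. Origin under its centre.
- paint_tub: Bystander: white paint tub with red lid, 76 mm diameter, 75 mm high, right of the board. Origin under its centre.
- tape_roll: Bystander: yellow roll of tape, 60 mm diameter, 24 mm high, lying on the board's far left corner. Origin under its centre.

How it is judged:
On the way, in this order (a step that is already met when the one before it is completed fails the run):
1. the fingers hold the ring up with the pin out of its hole (value of joint index_pin above 0.013 m and contact force between the fingers and index_pin above 0.5 N), for 0.1 s.
2. the pin is down in the hole beside the orange disc (((y of orange_disc in the frame of jig above 0 m and value of joint swing_arm between 0.2318 and 0.2918 rad) or (y of orange_disc in the frame of jig below 0 m and value of joint swing_arm between -0.2918 and -0.2318 rad)) and value of joint index_pin below 0.003 m), for 0.2 s.
At the end, for the whole second after the job is handed in: The straightedge stands within 0.03 rad of the hole beside the orange disc (0.262 rad towards its side), at rest, with the index pin fully down (under 3 mm) (all of step 2 and velocity of joint swing_arm between -0.05 and 0.05 rad/s); the robot touches nothing.
It fails at once if the paint bottle is lifted or pushed away (more than 20 mm) or tipped (distance of paint_bottle from where it was at the start of the episode above 0.02 m or angle between paint_bottle's own z axis and vertical above 0.3 rad).
It fails at once if the paint tub is lifted or pushed away (more than 20 mm) or tipped (distance of paint_tub from where it was at the start of the episode above 0.02 m or angle between paint_tub's own z axis and vertical above 0.3 rad).
It fails at once if the tape roll is lifted or pushed away (more than 20 mm) or tipped (distance of tape_roll from where it was at the start of the episode above 0.02 m or angle between tape_roll's own z axis and vertical above 0.3 rad).
It fails at once if the ring is squeezed or wrenched (over 38 N) (contact force between the fingers and index_pin above 38 N).
It also fails if it takes over 43 s, if anything falls off the work surface, if the arm or the gripper's body presses on something with over 40 N, if the wrist force passes 120 N, or if a joint passes its speed limit or range.

## Working session

There is one attempt and no reset: what is moved stays moved. The work goes in short steps, Python scripts to look and compute and a tool call to move; the robot and the scene stay as the last step left them, time stands still between calls to the robot, and variables do not carry over. Pictures are saved under pics/ and viewed, about 8 in all and at most 12, crops included, and the job is handed in when it is done.

Besides the shell and the picture viewer there is one more tool, called after "Request:" by a JSON object that holds its "op" and its "data". move_arm: Moves the arm, as the interface text tells. Shift numbers are shares of 30 cm and turn numbers shares of 180 degrees, none past 1 either way. Its arguments: {"type":"object","properties":{"series":{"type":"array"}},"required":["series"]}

```bash
mkdir -p pics
python3 - <<'E'
from station import bot
import cv2
s=bot.observe();print(s['time'],s['ee_pos'],s['tool_rot'],s['width'],bot.grip_point_offset)
for n in('scene','top'):
    cv2.imwrite(f'pics/{n}0.png',bot.capture(n)[:,:,::-1]);c=bot.get_calibration(n);print(n,c['camera_matrix'],c['dist_coeffs'],c['R'],c['t'])
E
```

```text
0.0 [ 0.21347235 -0.50649609  0.21811111] [-0.13965322 -0.69303927 -0.14047893  0.69315166] 0.9979978222771707 0.0188
scene [[372.79429607   0.         323.45964107]
 [  0.         372.79429607 203.59851866]
 [  0.           0.           1.        ]] [-0.04213666  0.          0.          0.          0.        ] [[-0.22831676  0.97354449 -0.00908699]
 [ 0.77393303  0.17582518 -0.60836927]
 [-0.59067683 -0.14593362 -0.79360208]] [ 0.1252668  -0.44513318  1.35259954]
top [[409.02815971   0.         318.08199918]
 [  0.         409.02815971 197.7091358 ]
 [  0.           0.           1.        ]] [0.01538249 0.         0.         0.         0.        ] [[ 0.01824226 -0.99983084 -0.00234837]
 [-0.98895157 -0.01769807 -0.14717873]
 [ 0.14711227  0.0050073  -0.98910713]] [0.03694969 0.66495795 0.91972683]
```

View pics/top0.png

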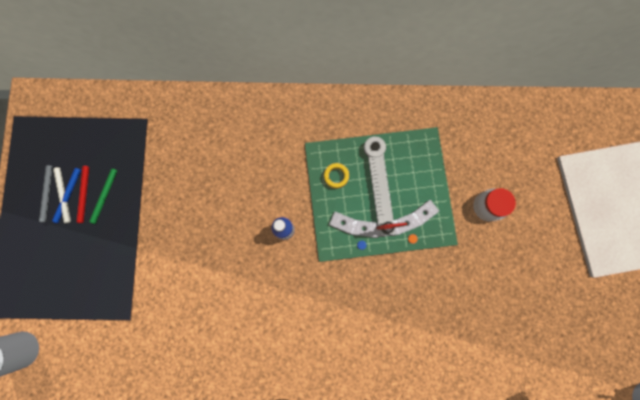

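View pics/scene0.png

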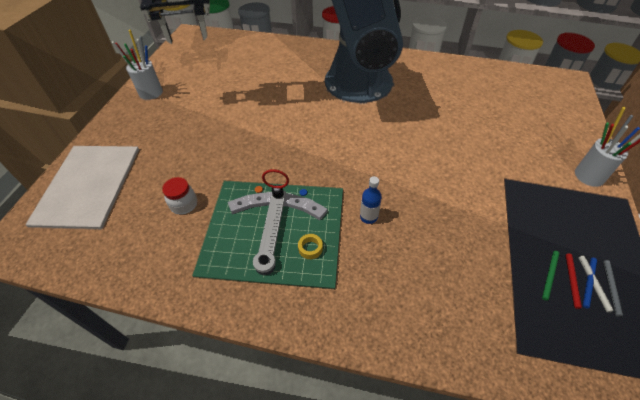

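```bash
cat > h.py <<'E'
import cv2,numpy as np
from station import bot
def ray(cal,px):
    K,D,R,t=[np.array(cal[k],float) for k in('camera_matrix','dist_coeffs','R','t')]
    n=cv2.undistortPoints(np.array(px,float).reshape(-1,1,2),K,D).reshape(-1,2)
    return -R.T@t,np.c_[n,np.ones(len(n))]@R
def plane(cal,px,z):
    c,d=ray(cal,px);return c+d*((z-c[2])/d[:,2])[:,None]
def mask(img,lo,hi):
    return cv2.inRange(cv2.cvtColor(img,cv2.COLOR_RGB2HSV),lo,hi)
def vplane(cal,px,p,n):
    c,d=ray(cal,px);return c+d*(((p-c)@n)/(d@n))[:,None]
E
python3 - <<'E'
from h import *
for n in('top','scene'):
    im=cv2.imread(f'pics/{n}0.png')[:,:,::-1].copy();cal=bot.get_calibration(n)
    g=cv2.morphologyEx(mask(im,(65,80,30),(90,255,200)),cv2.MORPH_CLOSE,np.ones((25,25)))
    cs,_=cv2.findContours(g,0,2);c=max(cs,key=cv2.contourArea)
    P=plane(cal,c.reshape(-1,2),.01)
    r=cv2.minAreaRect((P[:,:2]*1000).astype(np.float32));print(n,'board',r)
    for nm,lo,hi,z in(('orange',(6,170,150),(13,255,255),.016),('blue',(105,150,100),(125,255,255),.016),('red',(0,150,60),(4,255,255),.1),('red2',(174,150,60),(180,255,255),.1)):
        k,_,st,ce=cv2.connectedComponentsWithStats(mask(im,lo,hi))
        for i in range(1,k):
            if st[i,4]>12 and 130<ce[i][0]<460:print(nm,st[i],ce[i].round(1),plane(cal,ce[i],z)[0].round(4))
E
```

```text
top board ((685.0589599609375, -101.41012573242188), (290.3466491699219, 332.1495666503906), 8.146201133728027)
orange [409 235   8   8  51] [412.4 238.5] [ 0.5737 -0.1802  0.016 ]
blue [286 221   5  12  37] [287.9 226.7] [0.5968 0.1211 0.016 ]
blue [358 242   8   7  43] [361.3 244.9] [ 0.556 -0.057  0.016]
red [380 223  26   6  65] [390.2 225.7] [ 0.5968 -0.1124  0.1   ]
scene board ((688.897216796875, -98.98957824707031), (296.89642333984375, 335.76763916015625), 7.990515232086182)
orange [255 186   7   6  32] [258.  188.7] [ 0.5752 -0.1791  0.016 ]
blue [300 189   7   6  33] [302.8 191.6] [ 0.558  -0.0558  0.016 ]
blue [363 189  12  13 120] [368.4 196. ] [0.5338 0.1214 0.016 ]
red [322   7  17  16 169] [329.7  15. ] [-0.2727 -0.1663  0.1   ]
red [131  49   7  14  20] [133.6  54.8] [ 0.1494 -0.7852  0.1   ]
red [262 170  26  18 117] [274.7 178.3] [ 0.5975 -0.1137  0.1   ]
red [163 177  26  22 428] [175.3 187.8] [ 0.6816 -0.3466  0.1   ]
```

```bash
cat >> h.py <<'E'
from scipy.spatial.transform import Rotation as Ro
PIV=np.array([.7953,-.0853]);YAW=np.radians(8.1);S=np.radians(40)
def rot(q):return Ro.from_quat(np.roll(q,-1))
def target(th,back,up,flip=1):
    # th swing angle, back: TCP distance behind ring plane along axis (m), up: height of axis over rest ring centre
    a=YAW+th;f=np.array([np.cos(a),np.sin(a),0])
    c=np.r_[PIV,.098]-.2*f+[0,0,up]
    x=f*np.cos(S)+[0,0,-np.sin(S)];y=flip*np.array([-f[1],f[0],0]);
    return c-back*x,Ro.from_matrix(np.c_[x,y,np.cross(x,y)])
def cmd(T,s=None):
    s=s or bot.observe();R0=rot(s['tool_rot']);p,R=T
    print('dpos',(R0.inv().apply(p-s['ee_pos'])/.3).round(4),'rot',((R0.inv()*R).as_rotvec()/np.pi).round(4),'target',p.round(4))
E
python3 - <<'E'
from h import *
s=bot.observe();print(rot(s['tool_rot']).as_matrix().round(3))
for f in(1,-1):cmd(target(0,.08,.03,f))
E
```

```text
[[-0.     0.388 -0.922]
 [ 0.001 -0.922 -0.388]
 [-1.    -0.001 -0.   ]]
dpos [ 0.1301 -0.7624 -1.4901] rot [-0.8379 -0.051   0.3907] target [ 0.5366 -0.1221  0.1794]
dpos [ 0.1301 -0.7624 -1.4901] rot [0.0765 0.2762 0.0361] target [ 0.5366 -0.1221  0.1794]
```

Request:
{"op": "move_arm", "data": {"series": [{"delta_pos": [-0.03,-0.06,-0.12],"rotation": [0.012,0.045,0.006],"grip": -1},{"delta_pos": [-0.03,-0.13,-0.25],"rotation": [0.025,0.09,0.012],"grip": -1},{"delta_pos": [-0.03,-0.2,-0.38],"rotation": [0.038,0.138,0.018],"grip": -1},{"delta_pos": [-0.03,-0.27,-0.5],"rotation": [0.05,0.18,0.024],"grip": -1},{"delta_pos": [-0.03,-0.34,-0.63],"rotation": [0.063,0.23,0.03],"grip": -1},{"delta_pos": [-0.03,-0.4,-0.75],"rotation": [0.0765,0.2762,0.0361],"grip": -1},{"delta_pos": [-0.03,-0.4,-0.75],"rotation": [0.0765,0.2762,0.0361],"grip": -1},{"delta_pos": [-0.03,-0.4,-0.75],"rotation": [0.0765,0.2762,0.0361],"grip": -1}]}}

```text
time: 1.1
ee_pos: [0.3742, -0.3097, 0.2278]
tool_rot: [0.025, 0.937, 0.066, -0.342]
wrist_force: [0.1, -1.4, 0.4]
width: 0.19
```

Run:
```python
from h import *
s=bot.observe();print(s['time'],s['ee_pos'],s['width'])
cmd(target(0,.08,.03,-1))
cmd(target(0,.08,.0,-1))
```

```text
1.1 [ 0.37416221 -0.30966438  0.22782021] 0.18992103720602824
dpos [ 0.5809 -0.5425 -0.28  ] rot [ 0.0007  0.0006 -0.0003] target [ 0.5366 -0.1221  0.1794]
dpos [ 0.6453 -0.5427 -0.2035] rot [ 0.0007  0.0006 -0.0003] target [ 0.5366 -0.1221  0.1494]
```

Request:
{"op": "move_arm", "data": {"series": [{"delta_pos": [0.11,-0.1,-0.05],"rotation": [0,0,0],"grip": -1},{"delta_pos": [0.24,-0.22,-0.11],"rotation": [0,0,0],"grip": -1},{"delta_pos": [0.36,-0.33,-0.17],"rotation": [0,0,0],"grip": -1},{"delta_pos": [0.48,-0.44,-0.22],"rotation": [0,0,0],"grip": -1},{"delta_pos": [0.58,-0.54,-0.26],"rotation": [0,0,0],"grip": -1},{"delta_pos": [0.645,-0.543,-0.2035],"rotation": [0,0,0],"grip": -1},{"delta_pos": [0.645,-0.543,-0.2035],"rotation": [0,0,0],"grip": -1},{"delta_pos": [0.645,-0.543,-0.2035],"rotation": [0,0,0],"grip": -1}]}}

```text
time: 2.1
ee_pos: [0.5375, -0.1222, 0.1508]
tool_rot: [0.025, 0.938, 0.066, -0.341]
wrist_force: [-0.5, -0.1, 0.6]
width: 0.006
```

Run:
```python
from h import *
s=bot.observe();print(s['time'],s['ee_pos'],s['width'],s['wrist_force'])
cmd(target(0,.08,.0,-1));cmd(target(0,-.028,.0,-1))
cal=bot.get_calibration('wrist');w=bot.capture('wrist')
sc=bot.capture('scene')
c=sc[120:240,180:380];cv2.imwrite('pics/a.png',np.vstack([w,cv2.resize(c,(640,384),interpolation=2)])[:,:,::-1][:, :])
im=cv2.imread('pics/a.png');cv2.imwrite('pics/a.png',cv2.resize(im,None,fx=.75,fy=.75))
cv2.imwrite('pics/w1.png',w[:,:,::-1])
for m in((0,140,50),(4,255,255)),((172,140,50),(180,255,255)):
    k,_,st,ce=cv2.connectedComponentsWithStats(mask(w,*m))
    for i in range(1,k):
        if st[i,4]>30:print(st[i],ce[i])
K=np.array(cal['camera_matrix']);f=np.array([np.cos(YAW),np.sin(YAW),0]);ct=np.r_[PIV,.098]-.2*f
pts=[ct+.0315*(np.cos(a)*np.array([-f[1],f[0],0])+np.sin(a)*np.array([0,0,1])) for a in np.arange(0,6.28,np.pi/2)]+[ct]
print(cv2.projectPoints(np.array(pts),cv2.Rodrigues(np.array(cal['R']))[0],np.array(cal['t']),K,np.array(cal['dist_coeffs']))[0].reshape(-1,2).round(1))
```

```text
2.1 [ 0.53746326 -0.12215101  0.15078521] 0.006020705760876257 [-0.51294591 -0.11385889  0.63621578]
dpos [ 0.0008 -0.0005  0.0052] rot [ 0.0004 -0.0003 -0.0005] target [ 0.5366 -0.1221  0.1494]
dpos [ 0.3608 -0.001   0.0056] rot [ 0.0004 -0.0003 -0.0005] target [ 0.6185 -0.1105  0.08  ]
[ 527  179   75   57 3060] [564.46960784 207.01176471]
[281 187  74  42 972] [317.30967078 206.76131687]
[[281.7 210.6]
 [316.  190.6]
 [350.4 210.6]
 [316.1 227. ]
 [316.1 210.6]]
```

View pics/a.png

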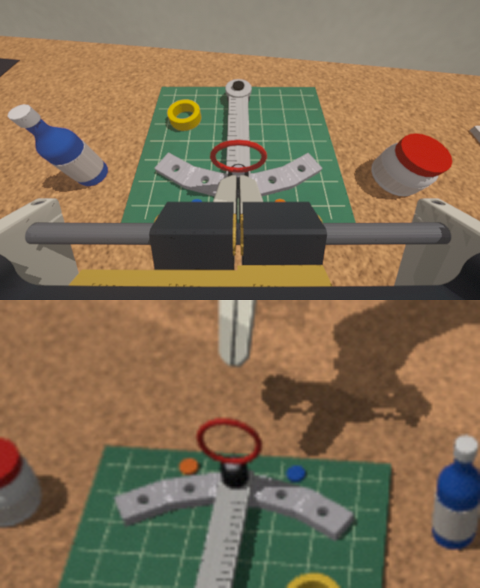

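The ring matches its predicted place in the wrist view (bbox 281–355, 187–229) to about 1–2 mm. The shut, tapered fingertips line up with it, and the scene crop shows them above and on the robot's side of it. Entering the ring.

Request:
{"op": "move_arm", "data": {"series": [{"delta_pos": [0.1,-0.001,0.005],"rotation": [0,0,0],"grip": -1},{"delta_pos": [0.18,-0.002,0.005],"rotation": [0,0,0],"grip": -1},{"delta_pos": [0.24,-0.002,0.005],"rotation": [0,0,0],"grip": -1},{"delta_pos": [0.28,-0.002,0.005],"rotation": [0,0,0],"grip": -1},{"delta_pos": [0.32,-0.002,0.005],"rotation": [0,0,0],"grip": -1},{"delta_pos": [0.36,-0.002,0.005],"rotation": [0,0,0],"grip": -1},{"delta_pos": [0.36,-0.002,0.005],"rotation": [0,0,0],"grip": -1}]}}

```text
time: 3.08
ee_pos: [0.6182, -0.1091, 0.0789]
tool_rot: [0.025, 0.937, 0.066, -0.341]
wrist_force: [-0.0, -0.5, -0.1]
width: 0.004
```

Run:
```python
from h import *
s=bot.observe();print(s['time'],s['ee_pos'],s['wrist_force'])
for up in(0,.01,.02,.03,.04):cmd(target(0,-.028,up,-1))
sc=bot.capture('scene')
cv2.imwrite('pics/b.png',cv2.resize(sc[130:230,190:350],(640,400),interpolation=2)[:,:,::-1])
```

```text
3.075 [ 0.61817837 -0.10907613  0.07891739] [-0.01951338 -0.53619953 -0.05185301]
dpos [-0.0019  0.0047 -0.0031] rot [ 0.0003  0.     -0.0001] target [ 0.6185 -0.1105  0.08  ]
dpos [-0.0234  0.0048 -0.0286] rot [ 0.0003  0.     -0.0001] target [ 0.6185 -0.1105  0.09  ]
dpos [-0.0448  0.0048 -0.0542] rot [ 0.0003  0.     -0.0001] target [ 0.6185 -0.1105  0.1   ]
dpos [-0.0662  0.0048 -0.0797] rot [ 0.0003  0.     -0.0001] target [ 0.6185 -0.1105  0.11  ]
dpos [-0.0876  0.0049 -0.1052] rot [ 0.0003  0.     -0.0001] target [ 0.6185 -0.1105  0.12  ]
```

View pics/b.png

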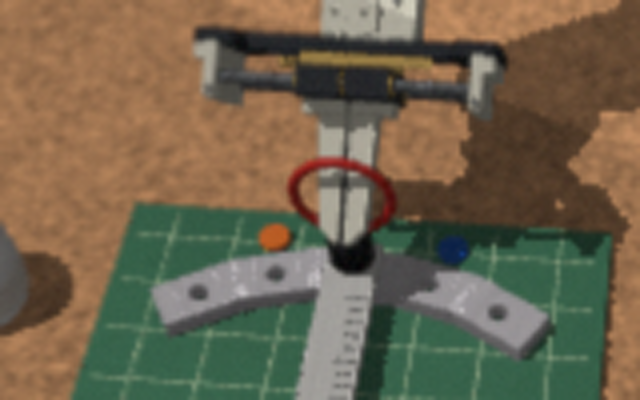

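Request:
{"op": "move_arm", "data": {"series": [{"delta_pos": [-0.012,0.008,-0.015],"rotation": [0,0,0],"grip": -1},{"delta_pos": [-0.023,0.008,-0.0286],"rotation": [0,0,0],"grip": -1},{"delta_pos": [-0.034,0.008,-0.0414],"rotation": [0,0,0],"grip": -1},{"delta_pos": [-0.045,0.008,-0.0542],"rotation": [0,0,0],"grip": -1},{"delta_pos": [-0.056,0.008,-0.067],"rotation": [0,0,0],"grip": -1},{"delta_pos": [-0.066,0.008,-0.08],"rotation": [0,0,0],"grip": -1},{"delta_pos": [-0.066,0.008,-0.08],"rotation": [0,0,0],"grip": -1}]}}

```text
time: 4.0
ee_pos: [0.6181, -0.1115, 0.1103]
tool_rot: [0.025, 0.937, 0.066, -0.341]
wrist_force: [-2.2, -0.8, -7.0]
width: 0.005
```

```bash
cat > look.py <<'E'
from h import *
import sys
s=bot.observe();print(s['time'],s['ee_pos'],s['wrist_force'])
w=bot.capture('wrist');sc=bot.capture('scene');cal=bot.get_calibration('scene')
# ring top & centre height: outer top of red in scene, ray onto vertical plane of the ring
m=mask(sc,(0,130,40),(4,255,255))|mask(sc,(174,130,40),(180,255,255))
m[:, :215]=0;m[:,340:]=0;m[:120]=0;m[230:]=0
v,u=np.nonzero(m);print('ring px',u.min(),u.max(),v.min(),v.max())
th=float(sys.argv[1]);a=YAW+th;f=np.array([np.cos(a),np.sin(a),0]);ct=np.r_[PIV,.1]-.2*f
P=vplane(cal,np.c_[u,v],ct,f);l=np.array([-f[1],f[0],0])
print('ring z',P[:,2].min().round(4),P[:,2].max().round(4),'lat',((P-ct)@l).min().round(4),((P-ct)@l).max().round(4))
cv2.imwrite(f'pics/{sys.argv[2]}.png',np.hstack([cv2.resize(sc[130:230,190:350],(480,300),interpolation=2),cv2.resize(w,(320,300))])[:,:,::-1])
E
python3 look.py 0 c
```

```text
4.0 [ 0.61806396 -0.11150749  0.11028524] [-2.18168831 -0.79114088 -6.95654315]
ring px 261 288 164 183
ring z 0.082 0.1523 lat -0.0317 0.035
```

View pics/c.png

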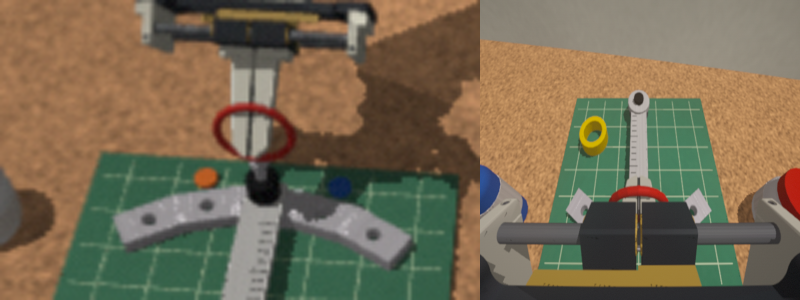

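Hooked cleanly: the ring is up about 19 mm, with 7 N at the wrist. Now the arc moves for the swing.

Run:
```python
from h import *
s=bot.observe();p0,_=target(0,-.028,0,-1);print(s['ee_pos']-p0)
d=s['ee_pos']-p0;R0=rot(s['tool_rot'])
for th in np.linspace(0,-.262,8)[1:]:
    p,R=target(th,-.028,.0303,-1);a=Ro.from_rotvec([0,0,th])
    print((R0.inv().apply(p-target(0,-.028,.0303,-1)[0])/.3).round(3),(R0.inv()*a*R0).as_rotvec()/np.pi)
```

```text
[-0.0004246  -0.00104449  0.03003542]
[ 0.    -0.022 -0.   ] [ 7.66495761e-03 -1.12868698e-05  9.12079694e-03]
[ 0.001 -0.045 -0.001] [ 1.53299152e-02 -2.25737396e-05  1.82415939e-02]
[ 0.003 -0.067 -0.002] [ 2.29948728e-02 -3.38606094e-05  2.73623908e-02]
[ 0.005 -0.089 -0.004] [ 3.06598304e-02 -4.51474793e-05  3.64831878e-02]
[ 0.008 -0.111 -0.007] [ 3.83247880e-02 -5.64343491e-05  4.56039847e-02]
[ 0.011 -0.133 -0.01 ] [ 4.59897456e-02 -6.77212189e-05  5.47247817e-02]
[ 0.015 -0.154 -0.013] [ 5.36547032e-02 -7.90080887e-05  6.38455786e-02]
```

Run:
```python
from h import *
s=bot.observe();R0=rot(s['tool_rot'])
for th in np.linspace(0,.262,8)[1:]:
    p,R=target(th,-.028,.0303,-1);a=Ro.from_rotvec([0,0,th])
    print((R0.inv().apply(p-target(0,-.028,.0303,-1)[0])/.3).round(3),((R0.inv()*a*R0).as_rotvec()/np.pi).round(4))
```

```text
[ 0.     0.022 -0.   ] [-0.0077  0.     -0.0091]
[ 0.001  0.045 -0.001] [-0.0153  0.     -0.0182]
[ 0.003  0.067 -0.002] [-0.023   0.     -0.0274]
[ 0.005  0.089 -0.004] [-0.0307  0.     -0.0365]
[ 0.008  0.111 -0.007] [-0.0383  0.0001 -0.0456]
[ 0.012  0.133 -0.01 ] [-0.046   0.0001 -0.0547]
[ 0.016  0.154 -0.013] [-0.0537  0.0001 -0.0638]
```

Request:
{"op": "move_arm", "data": {"series": [{"delta_pos": [0,0.022,0],"rotation": [-0.0077,0,-0.0091],"grip": -1},{"delta_pos": [0.001,0.045,-0.001],"rotation": [-0.0153,0,-0.0182],"grip": -1},{"delta_pos": [0.003,0.067,-0.002],"rotation": [-0.023,0,-0.0274],"grip": -1},{"delta_pos": [0.005,0.089,-0.004],"rotation": [-0.0307,0,-0.0365],"grip": -1},{"delta_pos": [0.008,0.111,-0.007],"rotation": [-0.0383,0,-0.0456],"grip": -1},{"delta_pos": [0.012,0.133,-0.01],"rotation": [-0.046,0,-0.0547],"grip": -1},{"delta_pos": [0.016,0.154,-0.013],"rotation": [-0.0537,0,-0.0638],"grip": -1},{"delta_pos": [0.016,0.154,-0.013],"rotation": [-0.0537,0,-0.0638],"grip": -1}]}}

```text
time: 5.1
ee_pos: [0.631, -0.1573, 0.1099]
tool_rot: [0.069, 0.921, 0.188, -0.335]
wrist_force: [-4.6, -3.0, -7.4]
width: 0.002
```

```bash
python3 look.py .262 d
python3 - <<'E'
from h import *
cmd(target(.262,-.028,.0303,-1))
for up in(.02,.01,0,-.002):cmd(target(.262,-.028,up,-1))
E
```

```text
5.1 [ 0.63103048 -0.15726531  0.10988816] [-4.58683396 -2.98017926 -7.37991086]
ring px 240 266 165 184
ring z 0.0827 0.1517 lat -0.0324 0.0324
dpos [ 0.001  -0.0046 -0.0027] rot [ 0.0003  0.0003 -0.0004] target [ 0.6311 -0.1554  0.1103]
dpos [ 0.0231 -0.0047  0.0235] rot [ 0.0003  0.0003 -0.0004] target [ 0.6311 -0.1554  0.1   ]
dpos [ 0.0446 -0.0047  0.049 ] rot [ 0.0003  0.0003 -0.0004] target [ 0.6311 -0.1554  0.09  ]
dpos [ 0.066  -0.0048  0.0746] rot [ 0.0003  0.0003 -0.0004] target [ 0.6311 -0.1554  0.08  ]
dpos [ 0.0703 -0.0048  0.0797] rot [ 0.0003  0.0003 -0.0004] target [ 0.6311 -0.1554  0.078 ]
```

View pics/d.png

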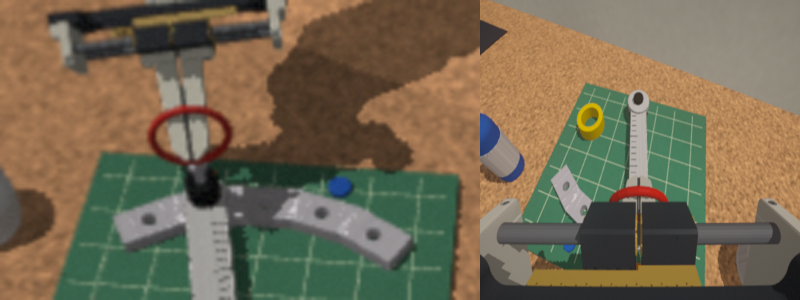

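Request:
{"op": "move_arm", "data": {"series": [{"delta_pos": [0.011,-0.002,0.012],"rotation": [0,0,0],"grip": -1},{"delta_pos": [0.022,-0.003,0.025],"rotation": [0,0,0],"grip": -1},{"delta_pos": [0.033,-0.003,0.037],"rotation": [0,0,0],"grip": -1},{"delta_pos": [0.045,-0.003,0.05],"rotation": [0,0,0],"grip": -1},{"delta_pos": [0.055,-0.003,0.062],"rotation": [0,0,0],"grip": -1},{"delta_pos": [0.063,-0.003,0.072],"rotation": [0,0,0],"grip": -1},{"delta_pos": [0.063,-0.003,0.072],"rotation": [0,0,0],"grip": -1}]}}

```text
time: 6.08
ee_pos: [0.6316, -0.1553, 0.0818]
tool_rot: [0.069, 0.921, 0.188, -0.335]
wrist_force: [-1.1, -0.2, -0.8]
width: 0.007
```

```bash
python3 look.py .262 e
python3 - <<'E'
from h import *
for b in(-.028,.09):cmd(target(.262,b,0,-1))
E
```

```text
6.075 [ 0.63155145 -0.15530183  0.08176845] [-1.14181778 -0.18255642 -0.82801345]
ring px 241 267 170 187
ring z 0.0658 0.1336 lat -0.0313 0.0329
dpos [ 0.0031 -0.0006  0.0059] rot [ 0.0005 -0.0001 -0.0003] target [ 0.6311 -0.1554  0.08  ]
dpos [-3.902e-01 -2.000e-04  5.800e-03] rot [ 0.0005 -0.0001 -0.0003] target [ 0.5479 -0.1909  0.1559]
```

View pics/e.png

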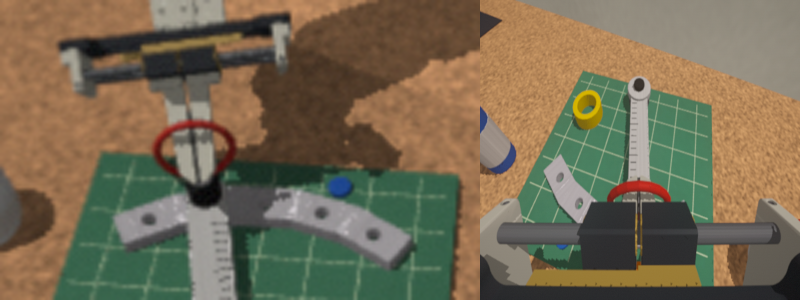

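The ring is back at its rest height (top at 0.1336 m; the drawing gives 0.133 m), so the pin has dropped in. Backing out along the finger axis.

Request:
{"op": "move_arm", "data": {"series": [{"delta_pos": [-0.04,0,0.005],"rotation": [0,0,0],"grip": -1},{"delta_pos": [-0.08,0,0.005],"rotation": [0,0,0],"grip": -1},{"delta_pos": [-0.13,0,0.005],"rotation": [0,0,0],"grip": -1},{"delta_pos": [-0.2,0,0.005],"rotation": [0,0,0],"grip": -1},{"delta_pos": [-0.3,0,0.005],"rotation": [0,0,0],"grip": -1},{"delta_pos": [-0.4,0,0.005],"rotation": [0,0,0],"grip": -1},{"delta_pos": [-0.5,0,0.005],"rotation": [0,0,0],"grip": -1},{"delta_pos": [-0.5,0,0.005],"rotation": [0,0,0],"grip": -1}]}}

```text
time: 7.18
ee_pos: [0.5241, -0.2019, 0.1785]
tool_rot: [0.07, 0.921, 0.187, -0.335]
wrist_force: [0.5, 0.1, 0.0]
width: 0.006
```

```bash
python3 look.py .262 f
python3 - <<'E'
from h import *
cal=bot.get_calibration('scene');im=cv2.imread('pics/scene0.png')[:,:,::-1].copy()
m=mask(im,(0,130,40),(4,255,255))|mask(im,(174,130,40),(180,255,255));m[:,:215]=0;m[:,340:]=0;m[:120]=0;m[230:]=0
v,u=np.nonzero(m);f=np.array([np.cos(YAW),np.sin(YAW),0]);P=vplane(cal,np.c_[u,v],np.r_[PIV,.1]-.2*f,f);print('start ring z',P[:,2].min(),P[:,2].max())
E
```

```text
7.175 [ 0.52407888 -0.20192969  0.17854133] [0.49330152 0.12534282 0.00691479]
ring px 241 267 170 188
ring z 0.0624 0.1336 lat -0.0313 0.0329
start ring z 0.06285740407835949 0.1317139695862577
```

View pics/f.png

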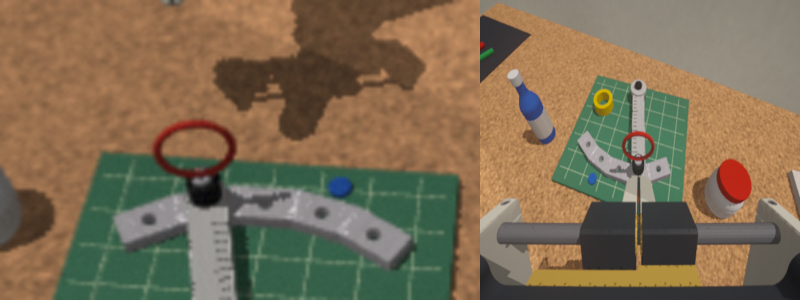

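The gripper is clear of everything and the ring sits at its starting height; riding on the plate it would be 13 mm higher. The straightedge stands over the hole on the orange side. Handing in.

```bash
python3 -c "
from station import bot
print(bot.sign_off())"
```

```text
the job is handed in; nothing more can be done
None
```

I hooked the shut fingertips through the red ring and raised the pin about 19 mm. Then I swung the straightedge 15° right to the orange-disc hole, let the pin down, and backed out along the finger axis. The job was handed in at about 7.3 s; no verdict was reported.

**Last checks:**
- **Pin:** the ring top measures 0.1336 m, against 0.1317 m at the start, which is within about one pixel. A pin riding on the plate would put it about 13 mm higher, so I take it as fully down.
- **Straightedge:** the ring is centred within about 1 mm of where the model puts it for the orange-side hole.
- **Forces:** about 9 N at most at the wrist in the readings between moves, and about 0.5 N (clear) at the end.
- **Bystanders:** the bottle, tub and tape roll look upright and undisturbed in the last wrist picture; I did not measure their positions again.

No check failed. The only disagreements were differences of 1–2 mm between the cameras and the model.

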